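Issue two bobbins and cover the cup

TASK

Issue two bobbins for the next sewing job: push the dispenser's red slide fully in and let it spring all the way back, twice, so that two bobbins drop into the steel cup under the mouth and the third stays in the magazine. Then draw the cup out from under the dispenser and set its lid on it, seated all round and level. Keep the cup upright and leave the lone red thread cone and the yellow tape measure where they are.

Things in the scene. Friction and masses are not known exactly. Their poses are not given: they have to be found in the camera images.
- dispenser: Bobbin dispenser, fixed: foot 76 x 103 mm, blue housing, aluminium deck 50 mm above the table, clear upright magazine tube (38 mm over its collars, top at 87 mm) with three bobbins lying flat in it. Origin on the table under the tube's axis; z up. Its y axis is the push direction: red tab on the -y side (back face at y = -76 mm), mouth and cup on the +y side. The housing ends at y = 7 mm.
- pusher (a joint): Travel of the spring slide (m) along the dispenser's +y: 0 home, 0.037 fully in at its stop. The spring pushes back with 4.5 N at home, 10 N fully in, and returns the slide by itself when let go. Only a full stroke (the last mm count) is sure to push the lowest bobbin over the mouth edge; when the slide is home the next bobbin falls into its place.
- tab_face (a point): Centre of the back (-y) face of the slide's upright red tab, the face to push on, 74 mm above the table. The tab is 36 mm wide, 8 mm thick and reaches from 52 to 86 mm above the table; nothing stands behind it. It moves with the slide.
- mouth (a point): Middle of the mouth edge at deck height, 50 mm above the table (deck 6 mm thick, so its underside is at 44 mm), 27 mm from the tube's axis.
- magazine (a point): On the tube's axis at deck height, 50 mm above the table: where the underside of the lowest bobbin rests.
- bobbin_1: Lowest bobbin at the start, wound with red thread, white flanges, 25 mm diameter, 10 mm thick, 20 g. Origin at the centre of its underside, z along its axis.
- bobbin_2: Middle bobbin, same as the first.
- bobbin_3: Top bobbin, same as the first; it stays in the dispenser.
- cup: Loose round steel cup, 66 mm outside, 60 mm inside, 36 mm high, 3 mm walls and floor, 250 g, black D-shaped handle. Origin at the centre of its underside, z up, y axis towards the handle. It stands under the mouth, about 47 mm from the tube's axis, handle away from the dispenser. The deck overhangs its near rim by 13 mm, 8 mm above it: the cup is clear when drawn out 20 mm or more.
- cup_handle (a point): Point on the upper bar of the cup's handle, 30 mm above the cup's underside, 49 mm from its axis. The bar is 10 mm thick, runs along the cup's y axis from the wall to 69 mm from the axis, with its top 35 mm above the cup's underside; pinch it across the cup's x axis.
- cup_rim (a point): Centre of the cup's mouth at the height of the rim, 36 mm above its underside.
- lid: Round steel lid, loose, lying knob up on the table, 60 g: a disc 69 mm in diameter, 3 mm thick, with a plug under it 55 mm in diameter (chamfered foot) and 6 mm deep that goes inside the cup's rim. Origin at the centre of the plug's underside, z up. Seated, its origin is 30 mm above the cup's underside.
- lid_knob (a point): Centre of the lid's black knob, 24 mm above the lid's origin; the knob is round, 18 mm in diameter, and reaches from 9 to 35 mm above the lid's origin.
- cone: Red thread cone, 65 mm wide, 100 mm high, standing alone at the left (not the pair of cones at the far left edge); origin at the centre of its foot. Leave it.
- measure: Yellow tape measure, 32 x 82 x 61 mm, at the left; origin at the centre of its underside. Leave it.

How it is judged:
By the outcome, as a careful person would: the job done as asked, in the order asked, and still so for the second after the job is handed in, with the robot touching nothing.
It also fails if it takes over 67 s, if anything falls off the work surface, if the arm or the gripper's body presses on something with over 40 N, if the wrist force passes 120 N, or if a joint passes its speed limit or range.

ROBOT

A 6-joint arm with a two-finger parallel gripper is mounted at the origin on a cart in front of the work surface, level with it; the furniture and walls round the work are solid. World frame = base frame: x ahead of the robot, y to its left, z up, the work surface at z = 0. Lengths are in m, angles in rad, forces in N, time in s.
With the tool pointing down it reaches from about 0.225 to 0.725 m from the base axis. Payload 3.1 kg.
Tool frame: the origin (TCP) lies at the very end of the fingers, on their centre line; the grasp point (between the pads) lies 19 mm behind it; z points along the fingers, y is the line along which they close (so a half turn about z gives the same grasp; the last joint's range is limited). The gripper opens to 85 mm and grips with 20 to 120 N. Pads are 22 mm wide; open, the fingers measure 114 mm over their backs; the gripper's body (76 mm by 85 mm) begins 54 mm behind the grasp point. The pads swing forward as they close: fully open they stand 13 mm farther back than shut.
Start: joints at [1.208, 0.048, 0.099, 1.622, 0, 1.443], TCP at [0.122, 0.511, 0.231] pointing down, gripper open.
Joint ranges: [-2.91, 2.91], [-0.99, 1.94], [-1.21, 1.42], [-2.12, 2.29], [-1.49, 1.47], [-3.14, 3.14]. Speed limits (rad/s): [2.79, 2.79, 3.14, 3.14, 3.14, 3.14].

INTERFACE

Orientations are given as a 3x3 rotation matrix whose columns are the frame's x, y, z axes.
In Python, from cell import manip gives the robot as it stands.
- The arm moves only by the tool steer_hand, called after "Emit:" as name(argument=value, ...) on one line, values as JSON. Schema: {"type":"object","properties":{"ticks":{"type":"object","properties":{"x":{"type":"array","items":{"type":"number"},"minItems":1,"maxItems":10},"y":{"type":"array","items":{"type":"number"},"minItems":1,"maxItems":10},"z":{"type":"array","items":{"type":"number"},"minItems":1,"maxItems":10},"yaw":{"type":"array","items":{"type":"number"},"minItems":1,"maxItems":10},"finger_gap":{"type":"array","items":{"type":"number"},"minItems":1,"maxItems":10}},"additionalProperties":false,"required":["x","y","z","yaw","finger_gap"]},"grip_n":{"type":"number"},"only":{"type":"string"},"quiet":{"type":"boolean"},"lines":{"type":"string"}},"required":["ticks"],"additionalProperties":false}. ticks is an object with one list for each field, all of the same length, 1 to 10, a row being the entries at one place: x, y, z (the shift in a scale on which 1.0 is 60 cm), yaw (a turn about the tool's z in a scale on which 1.0 is pi/2 rad), finger_gap (the finger opening in m); each row is the pose to reach, as a shift and turn from the pose commanded when the call began, along the tool's axes at that moment; what a row does not reach only later rows make up. A row lasts 1/8 s, in which the tool goes at most 0.0625 m and 0.188 rad, less where a joint would pass 70% of its speed; a pose out of reach is approached as far as the arm can. The fingers move at their own pace and stop on an object; grip_n is the grip in N (left out, the last holds). Time passes only in rows, so rows that do not move let the fingers close. The tool returns the time, the measured TCP pose, the force, the opening and the grip force at its end. only (a regular expression) keeps the lines of the reply that match it, lines (a string "A,B") keeps lines A to B, and quiet returns only ok. No shift or turn number may pass 1 either way. Input that does not fit is refused with a message, and nothing moves.
- manip.state(): the state, without advancing time (a new reading comes with each control period).
- manip.get_image(name): name is "scene" or "top"; returns the picture (400x640x3 uint8, red, green, blue); there is no depth.
- manip.get_calibration(name): a dict with "fx", "fy", "cx", "cy" (pixels), "view" (4x4, takes a point from world to camera coordinates). Camera axes: x right, y up, looking along -z (the intrinsics and any distortion apply to the point x, -y, -z); pixel columns grow to the right and rows downward; lengths in m; the calibration is good to about 2 mm. A picture is of the moment at which its call begins. get_calibration takes no time and is no camera call.
- manip.job_done(): hands the job in; it is judged then, once.
The state is a dict: "t": time; "joint_pos": joint angles; "qvel": joint speeds; "effort": joint torques, N m; "ee_pos": TCP position; "eef_rot": TCP orientation; "ft_force": force on the tool from outside, world axes, zero at the start; "torque": the same for the moment, N m; "grip_width": finger opening in m; "gripper_force": force on a finger pad.
Only numpy, scipy, OpenCV 4.12 (cv2) and the standard library are available. Lean on these libraries where they do the work, as an engineer would, in place of code of your own. Each camera call takes 0.05 s, during which the arm holds its last target. There are 200 camera calls.

## Working session

There is one attempt and no reset: what is moved stays moved. The work goes in short steps, Python scripts to look and compute and a tool call to move; the robot and the scene stay as the last step left them, time stands still between calls to the robot, and variables do not carry over. Pictures are saved under pics/ and viewed, at most 10 in all, crops included, and the job is handed in when it is done.

```bash
ls; mkdir -p pics; python3 - <<'E'
from cell import manip
import cv2
for n in("scene","top"):
    cv2.imwrite(f"pics/{n}0.png",manip.get_image(n)[:,:,::-1]); c=manip.get_calibration(n); print(n,c)
s=manip.state(); print(s["t"],s["ee_pos"],s["eef_rot"])
E
```

```text
cell.py
pics
scene {'fx': 452.5052334750418, 'fy': 452.5052334750418, 'cx': 318.1013194171945, 'cy': 193.71293503639987, 'view': array([[ 0.85656327, -0.51603119,  0.00334353, -0.46472863],
       [ 0.26884497,  0.4517691 ,  0.85066272, -0.22816979],
       [-0.440479  , -0.72774755,  0.52570121, -0.97243612],
       [ 0.        ,  0.        ,  0.        ,  1.        ]])}
top {'fx': 374.4395107318539, 'fy': 374.4395107318539, 'cx': 319.9401135819268, 'cy': 196.83544921929408, 'view': array([[-0.01729696, -0.99967698, -0.01862112,  0.05965108],
       [ 0.99750847, -0.01852739,  0.06807051, -0.5444138 ],
       [-0.06839353, -0.01739732,  0.99750672, -0.94201301],
       [ 0.        ,  0.        ,  0.        ,  1.        ]])}
0.1 [0.12194312 0.51004327 0.23023015] [[-9.72558067e-01  2.32658984e-01 -7.77284422e-04]
 [ 2.32660109e-01  9.72555997e-01 -2.02652795e-03]
 [ 2.84462691e-04 -2.15175918e-03 -9.99997645e-01]]
```

View pics/scene0.png

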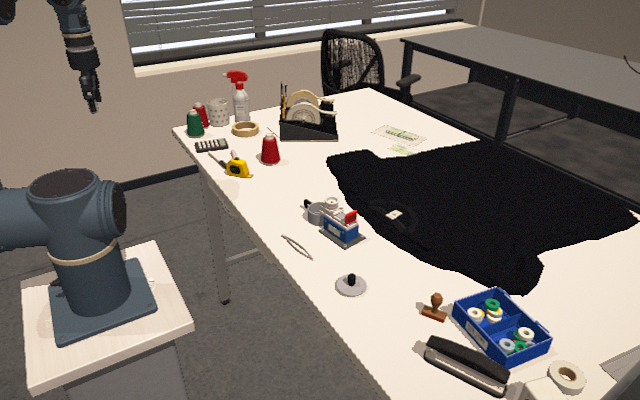

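View pics/top0.png

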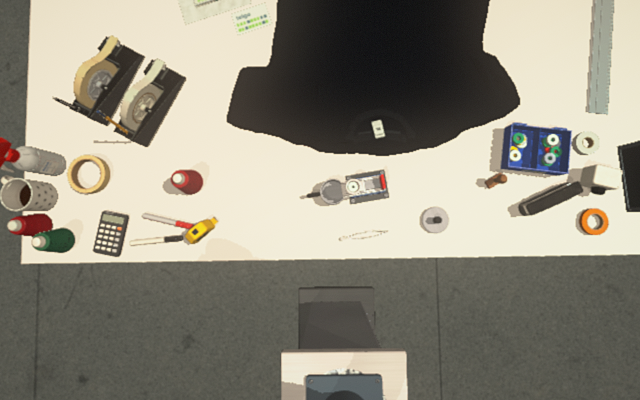

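The scene view shows the dispenser near (340,225), the cup at (315,212) and the lid at (350,285). In the top view the tube is near (353,187), the red tab (384,181), the cup (327,191) with its handle to (305,197), and the lid knob (433,219).

```bash
cat > h.py <<'E'
import numpy as np, cv2
from cell import manip
def ray(n,u,v):
    c=manip.get_calibration(n);V=c["view"];d=np.array([(u-c["cx"])/c["fx"],-(v-c["cy"])/c["fy"],-1.]);R=V[:3,:3]
    return -R.T@V[:3,3],R.T@d
def plane(n,u,v,z):
    o,d=ray(n,u,v);return o+d*(z-o[2])/d[2]
def pix(n,p):
    c=manip.get_calibration(n);q=c["view"][:3,:3]@np.array(p)+c["view"][:3,3]
    return c["cx"]+c["fx"]*q[0]/-q[2],c["cy"]-c["fy"]*q[1]/-q[2]
def shot(n,name=None,box=None,k=1):
    im=manip.get_image(n)[:,:,::-1].copy()
    if name:
        c=im if box is None else im[box[1]:box[3],box[0]:box[2]]
        cv2.imwrite(f"pics/{name}.png",cv2.resize(c,None,fx=k,fy=k,interpolation=cv2.INTER_CUBIC))
    return im
def tri(u1,u2):
    (o,d),(p,e)=ray("scene",*u1),ray("top",*u2)
    A=np.c_[d,-e];t=np.linalg.lstsq(A,p-o,rcond=None)[0];a,b=o+d*t[0],p+e*t[1]
    return (a+b)/2,np.linalg.norm(a-b)
E
python3 - <<'E'
import cv2,numpy as np
from h import *
t=cv2.imread("pics/top0.png");s=cv2.imread("pics/scene0.png")
a=cv2.resize(t[160:240,295:455],None,fx=5,fy=5,interpolation=cv2.INTER_CUBIC)
cv2.imwrite("pics/c1.png",a)
b=cv2.resize(s[190:300,295:375],None,fx=5,fy=5,interpolation=cv2.INTER_CUBIC)
cv2.imwrite("pics/c2.png",b)
def red(im,x0,y0,x1,y1):
    h=cv2.cvtColor(im,cv2.COLOR_BGR2HSV).astype(int);m=((h[...,0]<8)|(h[...,0]>172))&(h[...,1]>140)&(h[...,2]>70)
    r=m[y0:y1,x0:x1];ys,xs=np.nonzero(r);pts=np.c_[xs+x0,ys+y0].astype(np.float32);return pts
p=red(t,372,165,392,205);print("tab top",p.mean(0),cv2.minAreaRect(p),len(p))
q=red(s,335,200,365,235);print("tab scene",q.mean(0),cv2.minAreaRect(q),len(q))
def blob(im,x0,y0,x1,y1,th):
    g=im[y0:y1,x0:x1].max(2);n,l,st,c=cv2.connectedComponentsWithStats((g<th).astype(np.uint8));
    i=1+np.argmax(st[1:,4]);return c[i]+[x0,y0],st[i]
kt=blob(t,420,205,450,236,60);ks=blob(s,335,265,370,300,60);print(kt,ks,tri(ks[0],kt[0]))
for n,im,bx in(("top",t,(415,200,455,240)),("scene",s,(330,265,372,300))):
    x0,y0,x1,y1=bx;h=cv2.cvtColor(im,cv2.COLOR_BGR2HSV);m=(h[y0:y1,x0:x1,2]<205).astype(np.uint8)
    k,l,st,c=cv2.connectedComponentsWithStats(m);i=1+np.argmax(st[1:,4]);print("lid",n,st[i],c[i]+[x0,y0])
E
```

```text
tab top [382.49124 181.19298] ((382.5, 181.0), (13.924245834350586, 4.118439197540283), 78.69007110595703) 57
tab scene [350.16217 216.93694] ((350.3999938964844, 216.80001831054688), (8.944271087646484, 16.099689483642578), 63.43495178222656) 111Traceback (most recent call last):
  File "<stdin>", line 16, in <module>
  File "<stdin>", line 15, in blob
    return _wrapfunc(a, 'argmax', axis=axis, out=out, **kwds)
    return bound(*args, **kwds)
ValueError: attempt to get argmax of an empty sequence
```

View pics/c1.png

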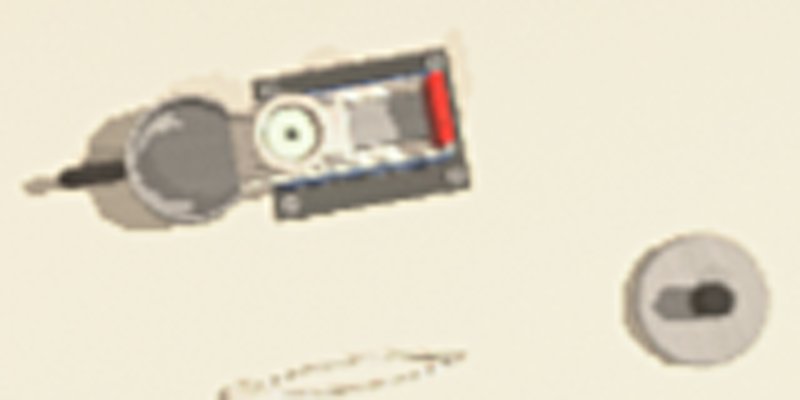

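View pics/c2.png

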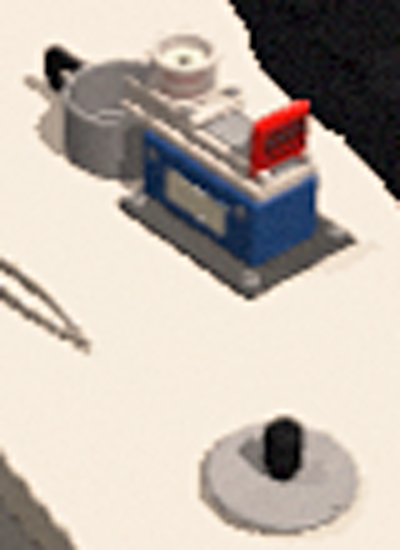

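The enlarged top crop shows the tube collar centre at crop (289,131), the tab (441,109), the cup rim ring centred near (188,159), the handle to (58,180), the lid disc centre (703,299) and the foot corners at (255,80),(445,48),(468,188),(277,220). In the scene crop the tab's top edge runs (255,125)-(308,102).

```bash
python3 - <<'E'
import cv2,numpy as np
from h import *
P=lambda u,v,z:plane("top",295+(u+.5)/5-.5,160+(v+.5)/5-.5,z)
S=lambda u,v,z:plane("scene",295+(u+.5)/5-.5,190+(v+.5)/5-.5,z)
f=np.array([P(*a,.006) for a in((255,80),(445,48),(468,188),(277,220))]);print("foot\n",f.round(4),np.linalg.norm(np.diff(f,axis=0),axis=1))
print("ang",[np.degrees(np.arctan2(-(d)[0],d[1])) for d in(f[0]-f[1],f[3]-f[2])], [np.degrees(np.arctan2(d[1],d[0])) for d in(f[0]-f[3],f[1]-f[2])])
print("tube",P(289,131,.087),S(186,52,.087)); print("tabtop",P(441,109,.086),P(428,74,.086),P(455,145,.086),S(255,125,.086),S(308,102,.086))
print("cup L/T/B",P(127,155,.036),P(190,96,.036),P(188,221,.036)); print("handle end",P(58,182,.033), "scene rim L,R",S(64,95,.036),"")
print("lid",P(637,299,.009),P(770,299,.009),P(703,232,.009),P(703,366,.009)); print("knobtop",P(714,299,.035),S(284,425,.035)); print("lid sc",S(202,470,.009),S(358,480,.009),S(280,533,.006),S(284,422,.009))
print("cam",[ray(n,0,0)[0] for n in("top","scene")])
E
```

```text
foot
 [[ 0.6006 -0.0178  0.006 ]
 [ 0.6154 -0.1171  0.006 ]
 [ 0.5421 -0.1269  0.006 ]
 [ 0.5273 -0.0276  0.006 ]] [0.10040035 0.07399785 0.10037841]
ang [np.float64(8.500061851504363), np.float64(8.481673206592948)] [np.float64(7.611455715438245), np.float64(7.594851248247244)]
tube [ 0.56569041 -0.02921228  0.087     ] [ 0.56472372 -0.03029481  0.087     ]
tabtop [ 0.5749469  -0.10197279  0.086     ] [ 0.59187907 -0.09626006  0.086     ] [ 0.55757486 -0.10813068  0.086     ] [ 0.55888627 -0.1017877   0.086     ] [ 0.59262506 -0.09850303  0.086     ]
cup L/T/B [0.5600105  0.04915894 0.036     ] [0.58934193 0.01678411 0.036     ] [0.52609777 0.01903044 0.036     ]
handle end [0.54720946 0.08438538 0.033     ] scene rim L,R [0.52943704 0.03398572 0.036     ] 
lid [ 0.48309434 -0.21125954  0.009     ] [ 0.48190882 -0.27919548  0.009     ] [ 0.51692883 -0.24630793  0.009     ] [ 0.44824855 -0.24368724  0.009     ]
knobtop [ 0.48233391 -0.24299728  0.035     ] [ 0.48272726 -0.24048632  0.035     ]
lid sc [ 0.4521314  -0.22274204  0.009     ] [ 0.50785548 -0.26344981  0.009     ] [ 0.46157529 -0.27020235  0.006     ] [ 0.50135568 -0.21545074  0.009     ]
cam [array([0.47966156, 0.03315675, 0.9778336 ]), array([ 0.03107408, -0.84442241,  0.70686021])]
```

The rows are not in the units I measure in: shifts go in shares of 60 cm and turns go in shares of pi/2 rad. I convert before sending: -0.48 m is -0.8, 0.03 m is 0.05, 1 rad is 0.6366.

```bash
cat >> h.py <<'E'
A=np.radians(8.2);Y=np.array([-np.sin(A),np.cos(A),0]);X=np.array([np.cos(A),np.sin(A),0]);T=np.array([.5652,-.0297,0])
def go(p):
    "shift in tool axes and turn from here to TCP p with tool x along Y"
    s=manip.state();R=np.array(s["eef_rot"]);l=R.T@Y
    print("t",round(s["t"],2),"shift",(R.T@(np.array(p)-s["ee_pos"])).round(4),"turn",round(np.arctan2(l[1],l[0]),4),"F",np.round(s["ft_force"],1),"w",round(s["grip_width"],4))
E
python3 -c "
from h import *
go(T-.107*Y+[0,0,.2])"
```

```text
t 0.1 shift [-0.5962 -0.5212  0.0312] turn 1.1929 F [0.9 0.3 0.7] w 0.0852
```

Emit:
steer_hand(ticks={"x": [-0.0833, -0.1667, -0.25, -0.3333, -0.4167, -0.5, -0.5833, -0.6667, -0.7333, -0.8], "y": [-0.0733, -0.1467, -0.22, -0.2933, -0.3667, -0.44, -0.5133, -0.5833, -0.6433, -0.7], "z": [0, 0, 0, 0.0167, 0.0167, 0.0167, 0.0333, 0.0333, 0.05, 0.05], "yaw": [0.0637, 0.1273, 0.191, 0.2546, 0.3183, 0.382, 0.4456, 0.5093, 0.573, 0.6366], "finger_gap": [0, 0, 0, 0, 0, 0, 0, 0, 0, 0]})

```text
t: 1.35
ee_pos: [0.4832, 0.0002, 0.2009]
eef_rot: [[-0.326, 0.945, -0.001], [0.945, 0.326, 0.001], [0.001, -0.001, -1.0]]
ft_force: [0.5, 0.7, 0.7]
grip_width: -0.0003
gripper_force: 0.0
```

```bash
python3 -c "
from h import *
go(T-.107*Y+[0,0,.2])"
```

```text
t 1.35 shift [-0.1601  0.0476  0.0007] turn 0.189 F [0.5 0.7 0.7] w -0.0003
```

Converted, -0.155 m is -0.2583, -0.14 m is -0.2333, 0.19 rad is 0.121.

Emit:
steer_hand(ticks={"x": [-0.0833, -0.1667, -0.2333, -0.2583, -0.2583, -0.2583], "y": [0.025, 0.05, 0.0667, 0.075, 0.075, 0.075], "z": [0, 0, 0, 0, 0, 0], "yaw": [0.0637, 0.121, 0.121, 0.121, 0.121, 0.121], "finger_gap": [0, 0, 0, 0, 0, 0]})

```text
t: 2.1
ee_pos: [0.5758, -0.1281, 0.2019]
eef_rot: [[-0.147, 0.989, -0.001], [0.989, 0.147, 0.001], [0.001, -0.001, -1.0]]
ft_force: [-0.9, 0.4, 0.2]
grip_width: -0.0003
gripper_force: 0.0
```

```bash
python3 -c "
from h import *
go(T-.107*Y+[0,0,.062])"
```

```text
t 2.1 shift [-0.0082  0.0036  0.1399] turn 0.0041 F [-0.9  0.4  0.2] w -0.0003
```

Converted, 0.14 m is 0.2333, 0.12 m is 0.2, 0.004 rad is 0.0025.

Emit:
steer_hand(ticks={"x": [-0.0133, -0.0133, -0.0133, -0.0133, -0.0133, -0.0133], "y": [0.0067, 0.0067, 0.0067, 0.0067, 0.0067, 0.0067], "z": [0.0667, 0.1333, 0.2, 0.2333, 0.2333, 0.2333], "yaw": [0.0025, 0.0025, 0.0025, 0.0025, 0.0025, 0.0025], "finger_gap": [0, 0, 0, 0, 0, 0]})

```text
t: 2.85
ee_pos: [0.5822, -0.1362, 0.0635]
eef_rot: [[-0.143, 0.99, 0.002], [0.99, 0.143, -0.001], [-0.001, 0.002, -1.0]]
ft_force: [0.9, -0.5, 1.5]
grip_width: 0.0002
gripper_force: 0.0
```

```bash
python3 -c "
from h import *
go(T-.052*Y+[0,0,.062]);shot('scene','s2',(280,120,400,260),4)"
```

```text
t 2.85 shift [ 0.0558 -0.0016  0.0015] turn 0.0001 F [ 0.9 -0.5  1.5] w 0.0002
```

View pics/s2.png

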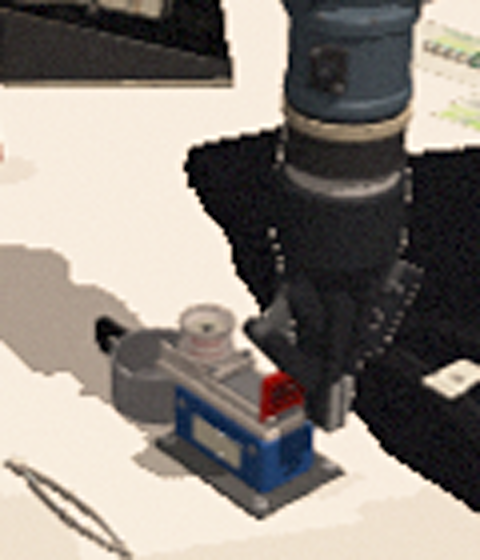

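The closed fingers stand just behind the red tab, at crop (335,400), and are centred on it. Next I push slowly.

Converted, 0.053 m is 0.0883, 0.048 m is 0.08.

Emit:
steer_hand(ticks={"x": [0.0167, 0.03, 0.0383, 0.0467, 0.055, 0.0633, 0.0717, 0.08, 0.0883, 0.0883], "y": [-0.0017, -0.0017, -0.0017, -0.0017, -0.0017, -0.0017, -0.0017, -0.0017, -0.0017, -0.0017], "z": [0, 0, 0, 0, 0, 0, 0, 0, 0, 0], "yaw": [0, 0, 0, 0, 0, 0, 0, 0, 0, 0], "finger_gap": [0, 0, 0, 0, 0, 0, 0, 0, 0, 0]})

```text
t: 4.15
ee_pos: [0.5736, -0.0879, 0.0627]
eef_rot: [[-0.14, 0.99, 0.001], [0.99, 0.14, -0.008], [-0.008, -0.0, -1.0]]
ft_force: [-0.8, -8.5, 0.4]
grip_width: -0.0004
gripper_force: 4.1
```

```bash
python3 -c "
from h import *
go(T-.05*Y+[0,0,.062])"
```

```text
t 4.15 shift [ 0.0088 -0.      0.0006] turn -0.003 F [-0.8 -8.5  0.4] w -0.0004
```

Converted, 0.008 m is 0.0133, 0.006 m is 0.01.

Emit:
steer_hand(ticks={"x": [0.005, 0.01, 0.0133, 0.0133], "y": [0, 0, 0, 0], "z": [0, 0, 0, 0], "yaw": [0, 0, 0, 0], "finger_gap": [0, 0, 0, 0]})

```text
t: 4.65
ee_pos: [0.5725, -0.0808, 0.0627]
eef_rot: [[-0.139, 0.99, 0.001], [0.99, 0.139, -0.009], [-0.009, -0.0, -1.0]]
ft_force: [0.6, -10.3, 0.7]
grip_width: 0.0001
gripper_force: 4.8
```

Emit:
steer_hand(ticks={"x": [0.0033, 0.005, 0.005], "y": [0, 0, 0], "z": [0, 0, 0], "yaw": [0, 0, 0], "finger_gap": [0, 0, 0]})

```text
t: 5.03
ee_pos: [0.5722, -0.0788, 0.0627]
eef_rot: [[-0.139, 0.99, 0.001], [0.99, 0.139, -0.011], [-0.011, -0.0, -1.0]]
ft_force: [-0.5, -11.4, 0.0]
grip_width: -0.0
gripper_force: 5.8
```

```bash
python3 -c "
from h import *
go(T-.05*Y+[0,0,.062])"
```

```text
t 5.03 shift [-0.0004  0.0001  0.0007] turn -0.0041 F [ -0.5 -11.4   0. ] w -0.0
```

Converted, 0.003 m is 0.005, 0.002 m is 0.0033.

Emit:
steer_hand(ticks={"x": [0.0033, 0.005, 0.005], "y": [0, 0, 0], "z": [0, 0, 0], "yaw": [0, 0, 0], "finger_gap": [0, 0, 0]})

```text
t: 5.4
ee_pos: [0.5722, -0.0788, 0.0628]
eef_rot: [[-0.137, 0.991, 0.002], [0.99, 0.137, -0.017], [-0.017, -0.001, -1.0]]
ft_force: [0.7, -17.9, -0.5]
grip_width: 0.0003
gripper_force: 8.8
```

Emit:
steer_hand(ticks={"x": [0.0033, 0.005, 0.005], "y": [0, 0, 0], "z": [0, 0, 0], "yaw": [0, 0, 0], "finger_gap": [0, 0, 0]})

```text
t: 5.78
ee_pos: [0.5722, -0.0787, 0.0629]
eef_rot: [[-0.135, 0.991, 0.002], [0.991, 0.135, -0.023], [-0.023, -0.001, -1.0]]
ft_force: [0.8, -23.9, -2.9]
grip_width: 0.0001
gripper_force: 11.8
```

The force has climbed to 24 N with no further motion, so the slide is at its stop. I retreat and check.

Emit:
steer_hand(ticks={"x": [-0.0167, -0.0333, -0.05, -0.0667, -0.0833, -0.1, -0.1, -0.1, -0.1], "y": [0, 0, 0, 0, 0, 0, 0, 0, 0], "z": [0, 0, 0, 0, 0, 0, 0, 0, 0], "yaw": [0, 0, 0, 0, 0, 0, 0, 0, 0], "finger_gap": [0, 0, 0, 0, 0, 0, 0, 0, 0]})

```text
t: 6.9
ee_pos: [0.579, -0.1263, 0.0617]
eef_rot: [[-0.142, 0.99, -0.0], [0.99, 0.142, 0.001], [0.001, -0.0, -1.0]]
ft_force: [0.2, -0.1, -0.1]
grip_width: -0.0002
gripper_force: 0.0
```

```bash
python3 -c "
from h import *
go(T-.05*Y+[0,0,.062]);a=shot('scene');b=shot('top')
f=lambda c:cv2.resize(c,(480,360),interpolation=cv2.INTER_CUBIC)
cv2.imwrite('pics/p1.png',np.hstack([cv2.resize(a[190:260,300:370],(400,400),interpolation=3),cv2.resize(b[160:220,310:370],(400,400),interpolation=3)]))"
```

```text
t 6.9 shift [ 0.0476  0.0001 -0.0003] turn -0.0004 F [ 0.2 -0.1 -0.1] w -0.0002
```

View pics/p1.png

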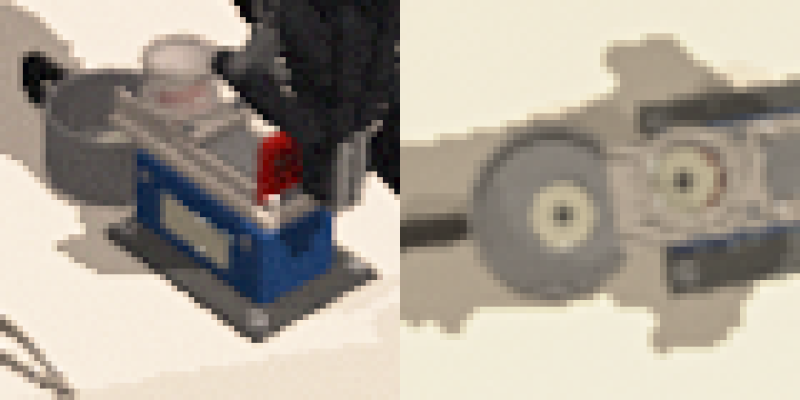

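One bobbin now lies flat in the cup at right-panel (562,213), the stack in the tube is lower, and the red tab is home at left-panel (278,165). Now the second stroke.

Converted, 0.051 m is 0.085, 0.048 m is 0.08.

Emit:
steer_hand(ticks={"x": [0.0133, 0.0217, 0.03, 0.0383, 0.0467, 0.055, 0.0633, 0.0717, 0.08, 0.085], "y": [0, 0, 0, 0, 0, 0, 0, 0, 0, 0], "z": [0, 0, 0, 0, 0, 0, 0, 0, 0, 0], "yaw": [0, 0, 0, 0, 0, 0, 0, 0, 0, 0], "finger_gap": [0, 0, 0, 0, 0, 0, 0, 0, 0, 0]})

```text
t: 8.25
ee_pos: [0.5744, -0.0959, 0.0624]
eef_rot: [[-0.131, 0.991, 0.004], [0.991, 0.131, -0.041], [-0.041, -0.002, -0.999]]
ft_force: [4.6, -44.9, -11.9]
grip_width: -0.0
gripper_force: 22.2
```

Emit:
steer_hand(ticks={"x": [0.005, 0.01, 0.015, 0.015, 0.015], "y": [0, 0, 0, 0, 0], "z": [0, 0, 0, 0, 0], "yaw": [0, 0, 0, 0, 0], "finger_gap": [0, 0, 0, 0, 0]})

```text
t: 8.88
ee_pos: [0.5718, -0.0788, 0.0622]
eef_rot: [[-0.135, 0.991, 0.002], [0.991, 0.135, -0.023], [-0.023, -0.001, -1.0]]
ft_force: [2.2, -24.3, -6.2]
grip_width: -0.0
gripper_force: 12.2
```

Converted, -0.06 m is -0.1, -0.05 m is -0.0833.

Emit:
steer_hand(ticks={"x": [-0.0167, -0.0333, -0.05, -0.0667, -0.0833, -0.1, -0.1, -0.1, -0.1], "y": [0, 0, 0, 0, 0, 0, 0, 0, 0], "z": [0, 0, 0, 0, 0, 0, 0, 0, 0], "yaw": [0, 0, 0, 0, 0, 0, 0, 0, 0], "finger_gap": [0, 0, 0, 0, 0, 0, 0, 0, 0]})

```text
t: 10.0
ee_pos: [0.5791, -0.1264, 0.0619]
eef_rot: [[-0.142, 0.99, -0.0], [0.99, 0.142, 0.0], [0.001, -0.0, -1.0]]
ft_force: [0.2, 0.3, -0.2]
grip_width: -0.0003
gripper_force: 0.0
```

```bash
python3 -c "
from h import *
go(T-.05*Y+[0,0,.062]);a=shot('scene');b=shot('top')
cv2.imwrite('pics/p2.png',np.hstack([cv2.resize(a[190:260,300:370],(400,400),interpolation=3),cv2.resize(b[160:220,310:370],(400,400),interpolation=3)]))"
```

```text
t 10.0 shift [ 0.0477  0.     -0.0001] turn -0.0004 F [ 0.2  0.3 -0.2] w -0.0003
```

View pics/p2.png

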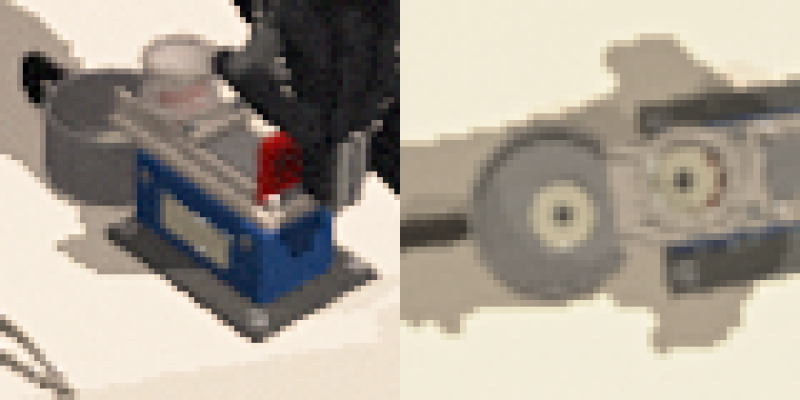

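```bash
python3 -c "
from h import *
a=shot('scene');s0=cv2.imread('pics/scene0.png');p=[cv2.imread(f'pics/p{i}.png') for i in(1,2)]
d=cv2.absdiff(p[0],p[1]).max(2);print('diff',(d>40).sum(1).nonzero()[0],(d>40).sum(0).nonzero()[0],d.max())
t=cv2.imread('pics/top0.png')
up=lambda c:cv2.resize(c,(260,380),interpolation=cv2.INTER_NEAREST)
print(pix('scene',T+[0,0,.05]),pix('scene',T+[0,0,.087]))
z=[up(s0[192:230,318:344])]+[up(cv2.resize(q[:,:400],(70,70),interpolation=cv2.INTER_AREA)[2:40,18:44]) for q in p]
cv2.imwrite('pics/cmp.png',np.hstack(z))
"
```

```text
diff [ 12  13  14  15  16  97  98  99 100 101 102 126 127 128 129 130 132 133
 134 135 136 206 207 208 209 210 212 213 214 215 216] [252 253 254 255 256 257 258 259 260 261 280 281 282 283 284 285 343 344
 345 346 347 348 349 350 351 352 353 354 355 356 357 358 359 360 372 373
 374 375 376 389 390 391 392 393] 59
(np.float64(331.55669136147424), np.float64(211.8760700246715)) (np.float64(331.8319834643399), np.float64(199.84092562655877))
```

View pics/cmp.png

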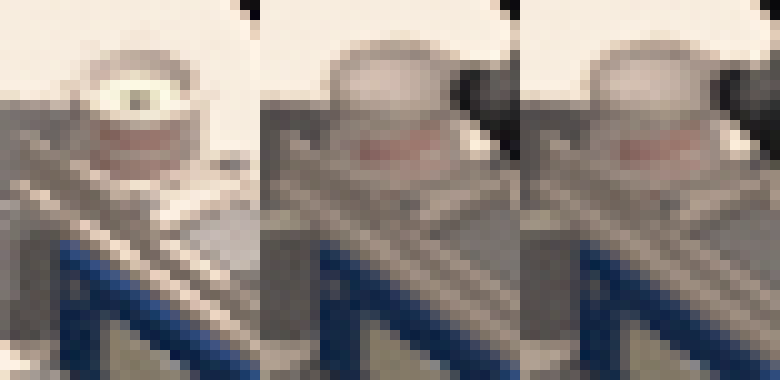

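The tube looks the same after strokes 1 and 2: one slightly tilted red band, and no new bobbin in the cup. I suspect a hang-up, so I move the gripper clear and inspect.

Converted, -0.14 m is -0.2333, -0.12 m is -0.2.

Emit:
steer_hand(ticks={"x": [-0.0667, -0.1333, -0.2, -0.2333, -0.2333, -0.2333], "y": [0, 0, 0, 0, 0, 0], "z": [-0.05, -0.1, -0.1, -0.1, -0.1, -0.1], "yaw": [0, 0, 0, 0, 0, 0], "finger_gap": [0, 0, 0, 0, 0, 0]})

```text
t: 10.9
ee_pos: [0.5985, -0.2639, 0.1209]
eef_rot: [[-0.143, 0.99, -0.002], [0.99, 0.143, 0.002], [0.002, -0.002, -1.0]]
ft_force: [-0.2, 1.0, 0.2]
grip_width: 0.0003
gripper_force: 0.0
```

```bash
python3 -c "
from h import *
a=shot('scene');b=shot('top');cv2.imwrite('pics/full_s.png',a);cv2.imwrite('pics/full_t.png',b)
t0=cv2.imread('pics/top0.png');s0=cv2.imread('pics/scene0.png')
def red(im,x0,y0,x1,y1):
    h=cv2.cvtColor(im,cv2.COLOR_BGR2HSV).astype(int);m=((h[...,0]<8)|(h[...,0]>172))&(h[...,1]>140)&(h[...,2]>70)
    ys,xs=np.nonzero(m[y0:y1,x0:x1]);return len(xs),xs.mean()+x0,ys.mean()+y0
for im in(t0,b):print(red(im,365,165,395,205))
for im in(s0,a):print(red(im,335,200,365,235))
r=cv2.resize
cv2.imwrite('pics/p3.png',np.vstack([np.hstack([r(s0[192:232,310:360],(400,290),interpolation=3),r(a[192:232,310:360],(400,290),interpolation=3)]),np.hstack([r(t0[168:212,310:390],(400,290),interpolation=3),r(b[168:212,310:390],(400,290),interpolation=3)])]))
"
```

```text
(57, np.float64(382.49122807017545), np.float64(181.19298245614036))
(56, np.float64(382.375), np.float64(181.17857142857142))
(111, np.float64(350.1621621621622), np.float64(216.93693693693695))
(82, np.float64(349.5365853658537), np.float64(217.09756097560975))
```

View pics/p3.png

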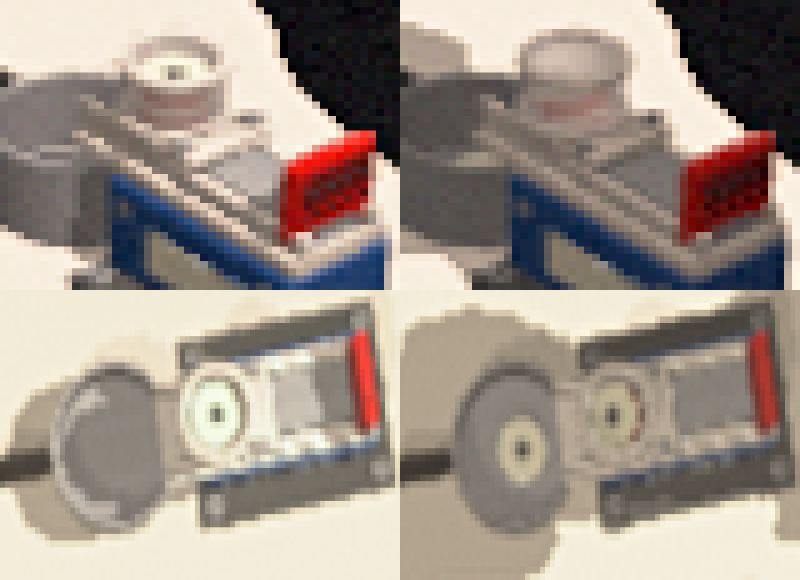

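The slide is home (red tab at the same pixels as at the start). One bobbin lies in the cup at lower-right panel (522,450). I now measure the height of the tube stack and of the cup bobbin from the hub-hole pixels.

```bash
python3 -c "
from h import *
def up(im,x0,y0,x1,y1):return cv2.resize(im[y0:y1,x0:x1],None,fx=8,fy=8,interpolation=cv2.INTER_CUBIC).max(2)
def hub(im,u,v):
    # darkest spot near (u,v), weighted centroid 5x5
    g=im.max(2).astype(float);w=g[v-2:v+3,u-2:u+3];w=np.maximum(np.median(w)-w,0);yy,xx=np.mgrid[v-2:v+3,u-2:u+3];return (w*xx).sum()/w.sum(),(w*yy).sum()/w.sum()
t0=cv2.imread('pics/top0.png');b=cv2.imread('pics/full_t.png')
for z in(.08,.07,.06):print('exp',z,np.round(pix('top',T+[0,0,z]),2), 'flange scale px',25e-3*374.4/(.978-z))
print('hub0',hub(t0,353,186),'now',hub(b,353,186),'cup',hub(b,334,194),hub(b,334,193))
P=[cv2.resize(cv2.imread(f'pics/p{i}.png')[:,400:],(60,60),interpolation=cv2.INTER_AREA) for i in(1,2)]
for p in P+[b[160:220,310:370]]:print('tube',hub(p,43,26),hub(p,43,27),'cup',hub(p,24,32),hub(p,24,33)); 
print('flange areas')
for im,n in((t0,'0'),(b,'now')):
  h=cv2.cvtColor(im,cv2.COLOR_BGR2HSV);print(n);print(im[178:196,345:363].max(2))
print(b[184:204,324:344].max(2))
"
```

```text
exp 0.08 [352.41 186.28] flange scale px 10.42316258351893
exp 0.07 [352.13 186.68] flange scale px 10.308370044052865
exp 0.06 [351.86 187.07] flange scale px 10.196078431372548
hub0 (np.float64(352.85025817555936), np.float64(186.35456110154905)) now (np.float64(352.0060606060606), np.float64(186.66868686868688)) cup (np.float64(334.0330788804071), np.float64(192.57506361323155)) (np.float64(334.00204081632654), np.float64(191.8204081632653))
tube (np.float64(42.00235849056604), np.float64(26.742924528301888)) (np.float64(42.00235849056604), np.float64(26.742924528301888)) cup (np.float64(23.992518703241895), np.float64(31.72568578553616)) (np.float64(24.01492537313433), np.float64(31.812366737739872))
tube (np.float64(42.019650655021834), np.float64(26.676855895196507)) (np.float64(42.019650655021834), np.float64(26.676855895196507)) cup (np.float64(23.974747474747474), np.float64(31.732323232323232)) (np.float64(24.004282655246254), np.float64(31.809421841541756))
tube (np.float64(42.00606060606061), np.float64(26.66868686868687)) (np.float64(42.00606060606061), np.float64(26.668
[... 3867 characters left out ...]
 141 140
  145 152]
 [127 127 126 125 130 134 137 159 182 197 207 192 172 156 142 141 143 141
  149 165]
 [128 127 128 129 129 131 133 142 150 163 172 159 144 139 140 139 140 134
  133 155]
 [128 129 127 128 128 128 127 130 135 134 131 136 137 139 138 135 131 128
  121 135]
 [131 128 126 127 128 128 124 125 129 128 126 129 131 132 131 127 127 129
  129 153]
 [130 127 127 127 130 128 128 126 126 126 126 127 125 125 124 119 123 126
  136 165]
 [139 127 126 127 126 128 127 126 125 125 125 125 125 126 125 127 133 149
  163 173]
 [168 146 123 121 127 123 121 119 122 127 120 116 121 131 123 126 150 175
  182 180]
 [180 172 151 128 116 115 122 125 130 134 132 121 119 125 128 146 174 222
  238 237]]
```

The slide is home, but the stack height did not change on stroke 2. Bobbin 2 seems to hang tilted, with its -y side propped on the blade nose after my slow return. I repeat the stroke with a fast release, checking at full stroke.

Converted, 0.156 m is 0.26, 0.14 m is 0.2333.

Emit:
steer_hand(ticks={"x": [0.0833, 0.1667, 0.225, 0.2333, 0.2333, 0.24, 0.2467, 0.2533, 0.26, 0.26], "y": [0, 0, 0, 0, 0, 0, 0, 0, 0, 0], "z": [0, 0.0333, 0.1, 0.1, 0.1, 0.1, 0.1, 0.1, 0.1, 0.1], "yaw": [0, 0, 0, 0, 0, 0, 0, 0, 0, 0], "finger_gap": [0, 0, 0, 0, 0, 0, 0, 0, 0, 0]})

```text
t: 12.25
ee_pos: [0.5777, -0.1127, 0.0628]
eef_rot: [[-0.141, 0.99, 0.002], [0.99, 0.141, -0.003], [-0.004, 0.001, -1.0]]
ft_force: [-0.2, -5.7, 2.3]
grip_width: 0.0003
gripper_force: 2.6
```

Emit:
steer_hand(ticks={"x": [0.0067, 0.0133, 0.0133], "y": [0, 0, 0], "z": [0, 0, 0], "yaw": [0, 0, 0], "finger_gap": [0, 0, 0]})

```text
t: 12.62
ee_pos: [0.5767, -0.1059, 0.0628]
eef_rot: [[-0.14, 0.99, 0.002], [0.99, 0.14, -0.005], [-0.006, 0.001, -1.0]]
ft_force: [-0.2, -6.6, 0.9]
grip_width: 0.0002
gripper_force: 3.8
```

Emit:
steer_hand(ticks={"x": [0.0067, 0.0133, 0.0133], "y": [0, 0, 0], "z": [0, 0, 0], "yaw": [0, 0, 0], "finger_gap": [0, 0, 0]})

```text
t: 13.0
ee_pos: [0.5758, -0.1002, 0.0629]
eef_rot: [[-0.139, 0.99, 0.002], [0.99, 0.139, -0.009], [-0.01, 0.001, -1.0]]
ft_force: [1.2, -11.5, 0.1]
grip_width: -0.0002
gripper_force: 5.8
```

Emit:
steer_hand(ticks={"x": [0.0067, 0.0133, 0.0133], "y": [0, 0, 0], "z": [0, 0, 0], "yaw": [0, 0, 0], "finger_gap": [0, 0, 0]})

```text
t: 13.38
ee_pos: [0.5755, -0.0984, 0.063]
eef_rot: [[-0.135, 0.991, 0.004], [0.991, 0.135, -0.022], [-0.023, 0.001, -1.0]]
ft_force: [3.0, -24.8, -2.9]
grip_width: 0.0003
gripper_force: 12.3
```

```bash
python3 -c "
from h import *
a=shot('scene');b=shot('top');cv2.imwrite('pics/jam_s.png',a);cv2.imwrite('pics/jam_t.png',b)
f=cv2.imread('pics/full_t.png');fs=cv2.imread('pics/full_s.png')
print((b[178:200,336:366].max(2).astype(int)-f[178:200,336:366].max(2)))
print('scene tube: G-R now / before')
g=lambda i:(i[192:216,322:342,2].astype(int)-i[192:216,322:342,1])
print(g(a));print(g(fs));print(g(cv2.imread('pics/scene0.png')))
"
```

```text
[[ -3  -3  -4  -3  -3  -3  -3  -5  -4  -2  -3  -3  -5  -5  -5  -6  -8   7
   13   9   5   1  -3   0  -4  -7  -7  -5  -5  -4]
 [ -1  -2  -3  -1  -4  -3  -2  -4  -4  -6  -3  -4  -2  -3  -5  -4  -3  -3
   -2  -1  -7  -6  -5  -4  -6  -4  -3  -5  -4  -6]
 [ -3  -2  -3  -4  -2  -4  -3  -3  -3  -4  -3  -5  -5  -3  -6  -3  -6  -5
   -3  -3  -5  -3  -3  -5  -6  -4  -4  -5  -4  -6]
 [ -3  -3  -4  -3  -1  -1  -4  -3  -2  -4  -4  -3  -4  -5  -3   1  -4  -4
   -4  -3  -3  -4  -1  -5  -5  -5  -5  -5  -5  -5]
 [ -3  -3  -4  -3  -3  -4  -5  -5  -3  -3  -3  -4  -2  -2   3   1  -5 -15
  -28 -17  -3  -5  -4  -3  -4  -5  -4  -4  -5  -7]
 [ -2  -4  -3  -2  -3  -2  -3  -3  -5  -4  -5  -3   2   3  -3  -4  -7 -12
  -19 -24 -10  -3  -4  -3  -2  -5  -6  -8  -8  -5]
 [ -2  -1  -2  -5  -2  -4  -3  -3  -4  -5  -4  -5   6   3  -8  -6  -5  -7
   -7  -8 -14 -26 -14  -4  -3  -5  -6  -4  -6  -7]
 [ -1  -2  -3  -3  -4  -2  -4  -3  -4  -3  -4  -4   6   2 -17 -15   9   4
   -6  -7 -41 -58 -21  -3  -4  -6  -7  -3  -3  -4]
 [ -3  -4  -2  -4  -3  -3  -4  -2  -5  -4  -5  -5   0  -3 -28 -31   9  25
    7  -7 -41 -33   5   2 
[... 6046 characters left out ...]
11 11]
 [ 8  6 11 11 12 20 29 30 30 30 32 34 32 27 18 18 17 10 11 10]
 [17  8 10 12 11 15 23 26 34 32 35 35 31 23 18 17 16 10 10 10]
 [12 15 10 16 15 22 25 16 15 18 22 20 16 23 16 20 15 13 19 14]
 [13 11 13 19 22 22 27 27 25 27 28 31 28 29 19 21 19 20 12  7]
 [14 12 13 16 19 23 21 26 26 26 27 28 27 25 24 20 20 21 22 21]
 [12 11 11 12 14 19 20 20 23 14 15 24 18 20 20 17 15 15 15 15]
 [23 12 15 12 13  8 13 19 18 18 15 19 14 15 14 14 12 13 24 21]
 [18 21 13 14 13 12 11 12 19 15 10 13 19 12 11 14 22 22 22 14]
 [13 15 20 15 12  8 15 10 14 14 11 19 12 13 19 22 16 13 13 10]
 [12 10 13 23 27 19 13 10 11 18 14 18 23 17 14 11 11  8 14 11]
 [ 7  4 13 15 19 22 22 13 15 11 15 14 17 15  8 10 12 12 11 15]]
```

The red bands show that two bobbins are still in the tube, wedged on the blade nose (top one tilted before, level now). I release fast from here and check whether they drop flat.

The rows are not in the units I measure in: shifts go in shares of 60 cm and turns go in shares of pi/2 rad. I convert before sending: -0.06 m is -0.1.

Emit:
steer_hand(ticks={"x": [-0.1, -0.1, -0.1, -0.1, -0.1], "y": [0, 0, 0, 0, 0], "z": [0, 0, 0, 0, 0], "yaw": [0, 0, 0, 0, 0], "finger_gap": [0, 0, 0, 0, 0]})

```text
t: 14.1
ee_pos: [0.5819, -0.1454, 0.0618]
eef_rot: [[-0.143, 0.99, -0.0], [0.99, 0.143, 0.001], [0.001, -0.0, -1.0]]
ft_force: [0.3, -0.8, -0.1]
grip_width: 0.0
gripper_force: 0.0
```

```bash
cat >> h.py <<'E'
def tube():
    a=shot('scene');g=(a[192:216,322:342,2].astype(int)-a[192:216,322:342,1]);print(g[10:20]);b=shot('top');print(b[178:194,346:360].max(2))
    return a,b
E
python3 -c "
from h import *
tube()"
```

```text
[[11 13 16 10 15 17 17 18 16 19 19 18 16 17 18 15 21 11 12  9]
 [ 5  6  8 13  9 11 13 15 15 16 18 18 15 13 12 16 20 10 12 11]
 [ 7  3  4 11 13 16 11 12 11 14 14 15 13 12 13 16 20  9 12 10]
 [ 8  4  8 13 14 14 14 14 10 12 13 14 17 16 19 17 21 10 10  8]
 [17  6 13 15 15 13 13 12 13 15 15 16 16 15 19 16 20 13 11  9]
 [12 12 12 14 16 22 19 14 15 14 16 17 16 22 19 16 17 21 17 12]
 [14 13 10 13 15 24 29 27 27 24 28 30 33 28 18 15 14 18 10  6]
 [11 13 12 13 12 14 19 24 28 25 25 26 23 17 15 18 14 14 13  9]
 [14 10 11 13 12 14 17 14 13 18 18 15 15 14 14 15 14 13 16 19]
 [13 14 14 14 14 10 10 11 17 11 13 11 14 16 15 20 19 18 13 15]]
[[ 89 105 103 100  97 101 103 102  98  86  85  98  99 102]
 [ 91  87  97 113 140 158 161 161 163 157 147 144 144 132]
 [127 108 135 158 161 166 167 166 174 183 182 173 163 146]
 [142 151 168 164 145 136 133 131 138 148 159 169 172 157]
 [172 171 168 151 140 148 165 168 163 152 137 138 164 173]
 [175 182 170 162 173 184 192 194 193 187 162 130 149 175]
 [169 190 178 180 192 198 196 195 195 196 186 157 149 171]
 [169 180 179 187 195 195 173 166 187 196 195 177 147 156]
 [167 162 165 185 195 170 121 109 163 194 195 194 157 161]
 [170 153 155 177 188 161 100  80 142 186 196 193 164 166]
 [172 151 153 172 178 177 146 122 159 190 194 188 160 162]
 [175 165 179 184 174 176 179 176 185 194 195 175 161 172]
 [168 175 186 187 175 172 177 180 179 179 178 163 171 166]
 [172 173 180 179 176 178 178 171 165 170 184 181 173 152]
 [168 160 162 172 177 180 183 177 171 175 184 174 166 165]
 [153 138 146 164 169 172 180 181 173 169 174 156 157 177]]
```

The stack now lies flat and lower, with a level band at rows 16-17, so two bobbins are properly in place. Next: a slow full stroke, then a fast release.

Converted, 0.061 m is 0.1017, 0.056 m is 0.0933.

Emit:
steer_hand(ticks={"x": [0.0333, 0.0433, 0.0517, 0.06, 0.0683, 0.0767, 0.085, 0.0933, 0.1017, 0.1017], "y": [0, 0, 0, 0, 0, 0, 0, 0, 0, 0], "z": [0, 0, 0, 0, 0, 0, 0, 0, 0, 0], "yaw": [0, 0, 0, 0, 0, 0, 0, 0, 0, 0], "finger_gap": [0, 0, 0, 0, 0, 0, 0, 0, 0, 0]})

```text
t: 15.45
ee_pos: [0.5736, -0.0898, 0.0621]
eef_rot: [[-0.14, 0.99, 0.0], [0.99, 0.14, -0.007], [-0.007, -0.001, -1.0]]
ft_force: [1.1, -7.8, -2.2]
grip_width: 0.0003
gripper_force: 4.0
```

Emit:
steer_hand(ticks={"x": [0.0083, 0.0167, 0.0217, 0.0233, 0.0233], "y": [0, 0, 0, 0, 0], "z": [0, 0, 0, 0, 0], "yaw": [0, 0, 0, 0, 0], "finger_gap": [0, 0, 0, 0, 0]})

```text
t: 16.08
ee_pos: [0.5719, -0.0788, 0.0621]
eef_rot: [[-0.138, 0.99, 0.001], [0.99, 0.138, -0.013], [-0.013, -0.001, -1.0]]
ft_force: [0.4, -14.0, -2.2]
grip_width: 0.0001
gripper_force: 6.8
```

Converted, 0.003 m is 0.005.

Emit:
steer_hand(ticks={"x": [0.005, 0.005], "y": [0, 0], "z": [0, 0], "yaw": [0, 0], "finger_gap": [0, 0]})

```text
t: 16.32
ee_pos: [0.5719, -0.0788, 0.0622]
eef_rot: [[-0.136, 0.991, 0.001], [0.991, 0.136, -0.019], [-0.019, -0.001, -1.0]]
ft_force: [1.6, -19.0, -3.7]
grip_width: 0.0001
gripper_force: 9.8
```

Emit:
steer_hand(ticks={"x": [-0.1, -0.2, -0.2667, -0.3333, -0.3333, -0.3333], "y": [0, 0, 0, 0, 0, 0], "z": [0, -0.0333, -0.1, -0.1, -0.1, -0.1], "yaw": [0, 0, 0, 0, 0, 0], "finger_gap": [0, 0, 0, 0, 0, 0]})

```text
t: 17.08
ee_pos: [0.5989, -0.2669, 0.1212]
eef_rot: [[-0.141, 0.99, -0.001], [0.99, 0.141, 0.002], [0.002, -0.001, -1.0]]
ft_force: [-0.5, 0.4, -0.3]
grip_width: 0.0001
gripper_force: 0.0
```

```bash
python3 -c "
from h import *
a,b=tube();t0=cv2.imread('pics/top0.png');s0=cv2.imread('pics/scene0.png');r=cv2.resize
cv2.imwrite('pics/full_s2.png',a);cv2.imwrite('pics/full_t2.png',b)
cv2.imwrite('pics/p4.png',np.hstack([r(a[185:240,300:360],(400,367),interpolation=3),r(b[165:215,310:370],(400,367),interpolation=3)]))
"
```

```text
[[13 14 18 12 12 17 16 16 18 22 20 19 17 17 17 16 20 11 10 11]
 [ 3  1  9 11  7 14 10 15 14 17 19 17 16 13 14 17 17 10 10 10]
 [ 4  7  8 12 15 14 16 14 12 16 12 15 17 13 10 17 18 11 11 10]
 [ 2  4 12 13 15 14 13 17 12 14 11 14 14 16 17 13 23 11 11 11]
 [15  5 11 14 12 14 14 12 14 16 15 12 12 16 16 16 24 12 10 10]
 [14 10 13 10 15 17 13 14 15 18 19 16 18 14 16 15 20 22 19 14]
 [13 11 13 16 12 14 13 16 15 16 15 18 16 17 16 15 12 13 10  4]
 [14 11 10 15 16 17 14 14 14 13 16 15 16 14 15 17 15 15 12  9]
 [11 11 11 13 12 15 15 14 13 16 15 16 14 15 14 12 15 15 15 14]
 [17 15 13 15 11 10  9 12 14 12 11 12 14 16 16 19 20 16 14 12]]
[[ 88 107 107  99  99 102 105 101 101  88  86  97 102 102]
 [ 94  90  99 113 142 159 163 
[... 155 characters left out ...]
4 170 153 136 142 157 164 160 148 138 142 168 175]
 [176 184 171 160 165 180 191 195 192 184 163 134 153 175]
 [174 191 179 175 189 197 199 196 199 197 188 159 151 174]
 [170 183 176 174 183 193 197 186 187 198 197 182 154 158]
 [170 162 163 173 176 187 164 126 142 181 198 194 157 162]
 [174 159 160 176 175 171 128  81 103 168 199 195 165 168]
 [174 166 167 173 175 170 142 106 121 173 197 190 158 164]
 [179 171 171 175 175 175 168 158 162 176 180 170 164 173]
 [171 177 179 184 177 174 175 173 173 173 176 167 172 169]
 [173 175 179 181 173 177 179 173 174 184 194 184 174 155]
 [170 160 165 174 179 180 183 181 178 184 190 175 167 165]
 [155 141 146 167 171 172 182 183 176 171 176 160 160 179]]
```

View pics/p4.png

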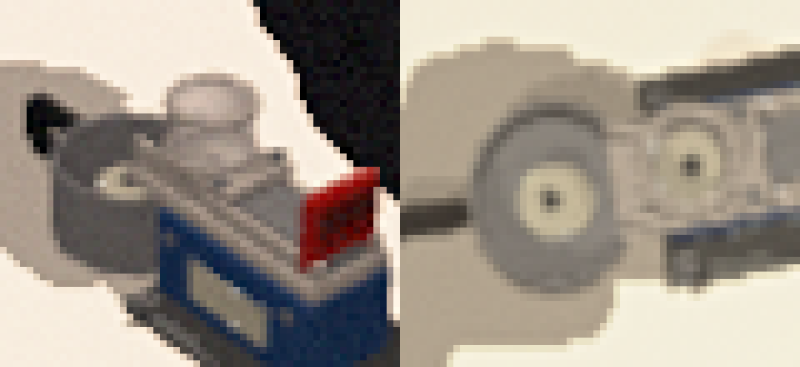

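The second bobbin is in the cup, lying on the first (right panel (550,198)), and one bobbin is left in the tube. The slide is home. Next I measure the handle and go there with the fingers open.

```bash
python3 -c "
from h import *
b=cv2.imread('pics/full_t2.png');t0=cv2.imread('pics/top0.png')
for im in(t0,b):
  m=(im[180:210,295:330].max(2)<75).astype(np.uint8);k,l,st,c=cv2.connectedComponentsWithStats(m);i=1+np.argmax(st[1:,4]);ys,xs=np.nonzero(l==i)
  P=np.array([plane('top',x+295,y+180,.035) for x,y in zip(xs,ys)])
  w=P[:,:2]-T[:2];al=w@Y[:2];ac=w@X[:2];print(len(xs),'along',al.min(),al.max(),'across',ac.mean(),np.polyfit(al,ac,1))
go(T+.096*Y+[0,0,.13])"

```

```text
20 along 0.0826671075711075 0.11090640942403848 across -0.0017090448534934602 [ 0.01552806 -0.00323069]
33 along 0.08226288157979167 0.11300294255129147 across -0.0008697877100439991 [ 0.00579898 -0.00143277]
t 17.18 shift [ 0.3347  0.0004 -0.0082] turn 0.0001 F [-0.1  0.  -1. ] w 0.0
```

Converted, 0.335 m is 0.5583, -0.001 m is -0.0017.

Emit:
steer_hand(ticks={"x": [0.05, 0.1333, 0.2167, 0.3, 0.3833, 0.4667, 0.525, 0.5583, 0.5583, 0.5583], "y": [0, 0, 0, 0, 0, 0, 0, -0.0017, -0.0017, -0.0017], "z": [-0.0333, -0.05, -0.05, -0.05, -0.05, -0.05, -0.05, 0, 0.0333, 0.0333], "yaw": [0, 0, 0, 0, 0, 0, 0, 0, 0, 0], "finger_gap": [0.04, 0.04, 0.04, 0.04, 0.04, 0.04, 0.04, 0.04, 0.04, 0.04]})

```text
t: 18.42
ee_pos: [0.5481, 0.0654, 0.0995]
eef_rot: [[-0.144, 0.99, -0.005], [0.99, 0.144, 0.0], [0.001, -0.005, -1.0]]
ft_force: [-0.8, -0.0, 0.5]
grip_width: 0.04
gripper_force: 0.0
```

```bash
python3 -c "
from h import *
go(T+.096*Y-.001*X+[0,0,.012])"
```

```text
t 18.43 shift [-0.0006  0.0028  0.0875] turn 0.0013 F [-0.8 -0.   0.5] w 0.04
```

Converted, 0.0875 m is 0.1458, 0.001 m is 0.0017.

Emit:
steer_hand(ticks={"x": [0, 0, 0, 0, 0, 0], "y": [0.0017, 0.0017, 0.0017, 0.0017, 0.0017, 0.0017], "z": [0.05, 0.1, 0.1333, 0.1458, 0.1458, 0.1458], "yaw": [0, 0, 0, 0, 0, 0], "finger_gap": [0.04, 0.04, 0.04, 0.04, 0.04, 0.04]})

```text
t: 19.18
ee_pos: [0.5531, 0.064, 0.016]
eef_rot: [[-0.141, 0.99, 0.003], [0.99, 0.141, 0.0], [-0.0, 0.003, -1.0]]
ft_force: [-0.2, 0.5, 0.1]
grip_width: 0.0399
gripper_force: 0.0
```

```bash
python3 -c "
from h import *
go(T+.096*Y-.001*X+[0,0,.012])"
```

```text
t 19.18 shift [ 0.0015 -0.0024  0.004 ] turn -0.0011 F [-0.2  0.5  0.1] w 0.0399
```

Converted, -0.002 m is -0.0033, 0.001 m is 0.0017.

Emit:
steer_hand(ticks={"x": [0.0017, 0.0017, 0.0017, 0.0017, 0.0017, 0.0017, 0.0017, 0.0017], "y": [-0.0033, -0.0033, -0.0033, -0.0033, -0.0033, -0.0033, -0.0033, -0.0033], "z": [0.0033, 0.0033, 0.0033, 0.0033, 0.0033, 0.0033, 0.0033, 0.0033], "yaw": [0, 0, 0, 0, 0, 0, 0, 0], "finger_gap": [0.04, 0.04, 0.02, 0.005, 0.005, 0.005, 0.005, 0.005]}, grip_n=40)

```text
t: 20.18
ee_pos: [0.5501, 0.0648, 0.0126]
eef_rot: [[-0.142, 0.99, 0.001], [0.99, 0.142, 0.0], [-0.0, 0.001, -1.0]]
ft_force: [0.8, -0.7, 1.0]
grip_width: 0.0082
gripper_force: 39.0
```

```bash
python3 -c "
from h import *
go(T+.096*Y-.001*X+[0,0,.012])"
```

```text
t 20.18 shift [0.0003 0.0005 0.0006] turn -0.0011 F [ 0.8 -0.7  1. ] w 0.0082
```

Emit:
steer_hand(ticks={"x": [0.005, 0.015, 0.0267, 0.04, 0.0533, 0.0667, 0.08, 0.0933, 0.105, 0.1117], "y": [0, 0, 0, 0, 0, 0, 0, 0, 0, 0], "z": [0, 0, 0, 0, 0, 0, 0, 0, 0, 0], "yaw": [0, 0, 0, 0, 0, 0, 0, 0, 0, 0], "finger_gap": [0.005, 0.005, 0.005, 0.005, 0.005, 0.005, 0.005, 0.005, 0.005, 0.005]})

```text
t: 21.42
ee_pos: [0.5403, 0.1314, 0.0125]
eef_rot: [[-0.142, 0.99, 0.0], [0.99, 0.142, -0.0], [-0.0, 0.0, -1.0]]
ft_force: [0.2, -4.4, 3.6]
grip_width: 0.0083
gripper_force: 39.3
```

Emit:
steer_hand(ticks={"x": [0.005, 0.005, 0.005], "y": [0, 0, 0], "z": [0, 0, 0], "yaw": [0, 0, 0], "finger_gap": [0.005, 0.005, 0.005]})

```text
t: 21.8
ee_pos: [0.5399, 0.1344, 0.0126]
eef_rot: [[-0.142, 0.99, 0.0], [0.99, 0.142, 0.001], [0.001, 0.0, -1.0]]
ft_force: [-0.1, -1.8, 3.4]
grip_width: 0.0088
gripper_force: 39.4
```

Converted, -0.225 m is -0.375, -0.03 m is -0.05.

Emit:
steer_hand(ticks={"x": [0, 0, 0, 0, 0, -0.0167, -0.1, -0.1917, -0.2833, -0.375], "y": [0, 0, 0, 0, 0, 0, -0.025, -0.05, -0.075, -0.1], "z": [0, 0, 0, -0.05, -0.1333, -0.2167, -0.2333, -0.2333, -0.2333, -0.2333], "yaw": [0, 0, 0, 0, 0, 0, 0, 0, 0, 0], "finger_gap": [0.04, 0.04, 0.04, 0.04, 0.04, 0.04, 0.04, 0.04, 0.04, 0.04]})

```text
t: 23.05
ee_pos: [0.5119, -0.0986, 0.1523]
eef_rot: [[-0.142, 0.99, 0.0], [0.99, 0.142, 0.001], [0.0, 0.001, -1.0]]
ft_force: [1.1, 0.0, 0.7]
grip_width: 0.0398
gripper_force: 0.0
```

Emit:
steer_hand(ticks={"x": [-0.0833, -0.1667, -0.2333, -0.2333, -0.2333, -0.2333], "y": [-0.03, -0.0583, -0.0833, -0.0833, -0.0833, -0.0833], "z": [0, 0, 0, 0.05, 0.0833, 0.0833], "yaw": [0, 0, 0, 0, 0, 0], "finger_gap": [0.04, 0.04, 0.04, 0.04, 0.04, 0.04]})

```text
t: 23.8
ee_pos: [0.4809, -0.2418, 0.1]
eef_rot: [[-0.141, 0.99, -0.004], [0.99, 0.141, 0.003], [0.004, -0.004, -1.0]]
ft_force: [0.3, 0.1, -0.4]
grip_width: 0.0399
gripper_force: 0.0
```

```bash
cat > m.py <<'E'
from h import *
b=shot('top');a=shot('scene');t0=cv2.imread('pics/top0.png')
# cup: circle edges at rim; use Hough on upscaled crop around expected centre
C=T+.117*Y;u,v=pix('top',C+[0,0,.036]);x0,y0=int(u)-22,int(v)-22
g=cv2.GaussianBlur(cv2.resize(b[y0:y0+44,x0:x0+44],None,fx=8,fy=8,interpolation=3),(9,9),2)
g=cv2.cvtColor(g,cv2.COLOR_BGR2GRAY)
r=374.4*.033/(.978-.036)*8
c=cv2.HoughCircles(g,cv2.HOUGH_GRADIENT,1,20,param1=60,param2=15,minRadius=int(r*.85),maxRadius=int(r*1.12));print('r exp',r)
for q in c[0][:5]:
    p=plane('top',x0+(q[0]+.5)/8-.5,y0+(q[1]+.5)/8-.5,.036);w=p-T;print(q,p.round(4),'along',round(w@Y,4),'across',round(w@X,4))
cv2.imwrite('pics/cup_t.png',b);cv2.imwrite('pics/cup_s.png',a)
m=(b[y0-10:y0+54,x0-50:x0+22].max(2)<75).astype(np.uint8);k,l,st,cc=cv2.connectedComponentsWithStats(m)
for i in range(1,k):
    if st[i,4]<12: continue
    ys,xs=np.nonzero(l==i);P=np.array([plane('top',x+x0-50,y+y0-10,.035) for x,y in zip(xs,ys)])-T;print('dark',st[i],'along',(P@Y).min(),(P@Y).max(),'across',(P@X).mean(),np.polyfit(P@Y,P@X,1)[0])
go([.482,-.2437,.013])
E
python3 m.py
```

```text
r exp 104.92738853503185
[187.5 195.5 100.7] [0.5445 0.0848 0.036 ] along 0.1163 across -0.0042
[122.5 199.5 104.2] [0.5436 0.1053 0.036 ] along 0.1367 across -0.0021
[167.5 190.5 104.3] [0.5462 0.0911 0.036 ] along 0.1222 across -0.0016
[208.5 186.5 102. ] [0.5472 0.0781 0.036 ] along 0.1093 across -0.0024
dark [47 35 12  4 22] along 0.15414254356781026 0.18241386991047823 across -0.002654752822103241 0.031057002909487253
t 23.9 shift [-0.0009 -0.0008  0.0896] turn -0.0009 F [-0.5 -0.4  0.5] w 0.0401
```

Converted, 0.088 m is 0.1467, 0.08 m is 0.1333.

Emit:
steer_hand(ticks={"x": [-0.0017, -0.0017, -0.0017, -0.0017, -0.0017, -0.0017], "y": [-0.0017, -0.0017, -0.0017, -0.0017, -0.0017, -0.0017], "z": [0.05, 0.1, 0.1333, 0.1467, 0.1467, 0.1467], "yaw": [0, 0, 0, 0, 0, 0], "finger_gap": [0.04, 0.04, 0.04, 0.04, 0.04, 0.04]})

```text
t: 24.65
ee_pos: [0.4829, -0.2446, 0.016]
eef_rot: [[-0.142, 0.99, 0.002], [0.99, 0.142, -0.002], [-0.002, 0.002, -1.0]]
ft_force: [-0.4, -0.7, 0.3]
grip_width: 0.0402
gripper_force: 0.0
```

```bash
python3 -c "
from h import *
go([.482,-.2435,.013])
b=cv2.imread('pics/cup_t.png').astype(int)
u,v=pix('top',T+.117*Y+[0,0,.036]);u,v=int(round(u)),int(round(v));print(u,v)
print('row max');print(b[v,u-20:u+22].max(1));print((b[v,u-20:u+22,2]-b[v,u-20:u+22,0]))
print('col');print(b[v-18:v+19,u].max(1));print(b[v-18:v+19,u,2]-b[v-18:v+19,u,0])"
```

```text
t 24.65 shift [ 0.0013 -0.0007  0.003 ] turn -0.0009 F [-0.4 -0.7  0.3] w 0.0402
305 195
row max
[218 161 159 163 164 160 162 166 178 162 168 170 142 129 132 151 234 253
 251 239 218 238 249 249 249 249 235 169 133 139 140 140 168 197 231 242
 242 218 176 175 178 178]
[47 33 34 33 34 33 33 29 24 19 19 19 17 16 15 19 28 16 17 23 30 24 16 16
 10 15 36 22 14 15 17 16 19 29 40 37 35 46 35 35 35 35]
col
[243 243 243 242 240 241 233 162 108 130 139 141 162 183 182 239 251 250
 218 131 121 232 251 253 215 193 194 192 192 184 163 173 193 238 246 244
 244]
[25 26 26 30 36 38 27 16 13 15 15 16 18 21 21 23 17 17 30 19 18 26 16 16
 29 22 21 21 22 21 18 20 32 34 27 25 25]
```

Converted, 0.003 m is 0.005, -0.001 m is -0.0017.

```bash
python3 -c "
from h import *
p=plane('top',305.0,196.4,.036);w=p-T;print(p,'along',w@Y,'across',w@X)
# same method on first picture for a bias check: rows/cols through initial cup
b=cv2.imread('pics/top0.png').astype(int);u,v=map(lambda q:int(round(q)),pix('top',T+.047*Y+[0,0,.036]));print(u,v);print(b[v-18:v+19,u].max(1))
# scene view of cup now: columns extents by grey
a=cv2.imread('pics/cup_s.png').astype(int);c=pix('scene',T+.117*Y+[0,0,.036]);print(c);u,v=int(round(c[0])),int(round(c[1]))
print(a[v,u-22:u+23].max(1));print(a[v-16:v+26,u].max(1))
for s in(-.033,.033):
  print(pix('scene',T+.117*Y+[0.857*s,-.516*s,.036]))
print([pix('scene',T+.117*Y+[0.52*s,.86*s,.036]) for s in(.033,-.033)])
"
```

```text
[0.54603952 0.0872682  0.036     ] along 0.11850518000196847 across -0.0022815339771020877
333 191
[242 242 238 238 240 228 153  95 126 141 138 138 139 137 140 141 140 140
 140 141 140 140 141 143 145 136 130 150 155 140 177 153 228 246 244 243
 243]
(np.float64(303.9967654198462), np.float64(197.73585302744948))
[248 248 249 249 230 165 173 172 148 127 140 123 121 127 131 130 129 124
 120 121 113 111 111 110 110 111 109 104  97  86  85  93 155 233 250 247
 247 248 247 248 248 248 246 243 235]
[248 249 247 248 248 248 248 248 250 236 142 122 121 124 118 120 111 246
 246 228 251 232 143 124 123 125 121 122 128 128 126 121 177 249 250 248
 248 248 248 248 248 247]
(np.float64(292.1190665420909), np.float64(197.7038536554632))
(np.float64(315.873234805477), np.float64(197.76784908709587))
[(np.float64(304.325072488158), np.float64(191.51285136947578)), (np.float64(303.65339253333593), np.float64(204.24442457007473))]
```

Emit:
steer_hand(ticks={"x": [0.0017, 0.0017, 0.0017, 0.0017, 0.0017, 0.0017, 0.0017], "y": [-0.0017, -0.0017, -0.0017, -0.0017, -0.0017, -0.0017, -0.0017], "z": [0.005, 0.005, 0.005, 0.005, 0.005, 0.005, 0.005], "yaw": [0, 0, 0, 0, 0, 0, 0], "finger_gap": [0.04, 0.04, 0.025, 0.01, 0.01, 0.01, 0.01]}, grip_n=40)

```text
t: 25.52
ee_pos: [0.4808, -0.2433, 0.0116]
eef_rot: [[-0.142, 0.99, 0.0], [0.99, 0.142, -0.0], [-0.0, 0.0, -1.0]]
ft_force: [0.0, 0.2, 1.3]
grip_width: 0.0165
gripper_force: 39.2
```

```bash
cat > fit.py <<'E'
from h import *
from scipy.optimize import least_squares
from scipy.ndimage import map_coordinates
def rim(n,im,C,r,z,th=.8,skip=()):
    "bright-table-to-object edges along rays from outside, onto plane z; circle of radius r"
    g=im.max(2).astype(float);pts=[]
    for a in np.radians(np.arange(0,360,5)):
        d=np.array([np.cos(a),np.sin(a),0]);s=np.arange(r+.008,r-.009,-.00025)
        px=np.array([pix(n,[C[0]+d[0]*t,C[1]+d[1]*t,z]) for t in s]);v=map_coordinates(g,[px[:,1],px[:,0]],order=1)
        if v[:6].min()<225 : continue
        lo=v.min(); k=np.argmax(v<(v[:6].mean()+min(lo+20,170))/2)
        if lo<190: pts.append((np.degrees(a),s[k],C[0]+d[0]*s[k],C[1]+d[1]*s[k]))
    pts=np.array(pts)
    f=lambda q:np.hypot(pts[:,2]-q[0],pts[:,3]-q[1])-r
    q=least_squares(f,C[:2],loss='soft_l1',f_scale=.0008);print(n,len(pts),'centre',q.x.round(4),'resid mm',(f(q.x)*1e3).round(1));print(pts[:,0].astype(int));return q.x
if __name__=='__main__':
    C=T+.118*Y-.0033*X
    for n,f in(('top','cup_t'),('scene','cup_s')):
        c=rim(n,cv2.imread(f'pics/{f}.png'),C,.033,.036);w=np.r_[c,0]-T;print('along',w@Y,'across',w@X)
    for n,f in(('top','top0'),('scene','scene0')):
        rim(n,cv2.imread(f'pics/{f}.png'),[.482,-.2437],.0345,.009)
    C=T+.047*Y
    for n,f in(('top','top0'),('scene','scene0')):
        c=rim(n,cv2.imread(f'pics/{f}.png'),C,.033,.036);w=np.r_[c,0]-T;print('along',w@Y,'across',w@X)
E
python3 fit.py
```

```text
Traceback (most recent call last):
  File "fit.py", line 19, in <module>
    c=rim(n,cv2.imread(f'pics/{f}.png'),C,.033,.036);w=np.r_[c,0]-T;print('along',w@Y,'across',w@X)
  File "fit.py", line 9, in rim
    px=np.array([pix(n,[C[0]+d[0]*t,C[1]+d[1]*t,z]) for t in s]);v=map_coordinates(g,[px[:,1],px[:,0]],order=1)
                 ~~~^^^^^^^^^^^^^^^^^^^^^^^^^^^^^^^
  File "h.py", line 9, in pix
    c=manip.get_calibration(n);q=c["view"][:3,:3]@np.array(p)+c["view"][:3,3]
ValueError: time passes only in moves, steps and waits
```

```bash
sed -i 's/^from cell import manip/from cell import manip\nfrom functools import lru_cache\ncal=lru_cache(None)(lambda n:manip.get_calibration(n))/; s/c=manip.get_calibration(n)/c=cal(n)/' h.py; python3 fit.py
```

```text
top 49 centre [0.5458 0.0872] resid mm [-0.7 -0.5 -0.3 -0.6 -0.8 -0.6 -0.1  0.9  1.8  4.9  0.4  0.5  0.1 -0.1
 -0.8 -1.  -1.5 -1.4 -0.7 -0.9 -0.9 -0.4  0.2  0.4  0.6  1.1  0.6  0.8
  0.5  0.3 -0.   0.2 -0.4 -0.5  0.7 -0.9 -0.7 -0.6 -0.4  0.   0.5  0.6
  0.3  0.2  0.2 -0.2  0.5  0.2 -0.4]
[  0   5  10  14  20  25  29  35  40 155 160 165 170 175 180 185 190 195
 200 205 210 215 220 225 230 235 239 245 250 255 260 265 270 275 280 290
 295 300 305 310 315 320 325 330 335 340 345 350 355]
along 0.1184937124771458 across -0.0025463832962518067
scene 31 centre [0.5452 0.0886] resid mm [-0.3  0.   0.3  0.4  0.5  1.1  0.2  0.3  0.9  0.6  0.2  0.1 -0.5 -0.6
  0.1  0.6 -0.2 -1.7  1.9  5.6  3.8  2.4  0.8 -0.8 -0.4 -0.6 -0.5 -0.6
 -0.8 -0.7 -0.6]
[  0   5  10  14  20  25  29  35  40  45  50  55  59  65  70  75  80  85
 165 300 305 310 315 320 325 330 335 340 345 350 355]
along 0.11991283876670909 across -0.0029057058471530033
top 30 centre [ 0.4815 -0.2393] resid mm [-1.5 -1.6 -1.8 -1.9 -0.7 -0.1 -0.2 -0.2  0.  -0.2 -0.2  0.4  0.5  0.1
  0.1  0.3  0.5  0.7  0.1  0.1  0.1 -0.6 -0.1  0.5 -0.4 -1.5 
[... 726 characters left out ...]
 310 315 320 330 335]
top 39 centre [0.5568 0.0182] resid mm [-0.3 -0.2 -0.3 -0.7 -0.9 -0.8 -0.7 -0.9  0.2  1.7  3.5  3.5  1.   0.1
 -0.  -0.1 -0.7 -0.6 -0.7 -0.5 -0.6 -1.7 -2.2 -1.5 -0.6  0.6  5.3  3.
  1.8  4.3  0.2 -0.6 -0.3  0.2  0.1 -0.2 -0.3 -0.1 -0.2]
[  0   5  10  14  20  25  29  35  40  45  50 160 165 170 175 180 185 190
 195 200 205 210 215 220 225 230 265 270 275 295 315 320 325 330 335 340
 345 350 355]
along 0.0486488576475687 across -0.0014362350920868975
scene 14 centre [0.5606 0.0175] resid mm [-0.2  0.3  0.6 -2.  -0.4 -0.8 -0.4  0.3  0.7  0.6  0.   0.2  0.6  2. ]
[ 20  25  29  45  50  55  59  65  70  75  80  85  90 310]
along 0.047368607007445176 across 0.0022161749972309554
```

Both views put the cup at about (0.5456, 0.0877), and the lid is held at its knob (opening 16.5 mm, 39 N). Next I lift it and carry it over the dispenser to the cup.

Converted, 0.22 m is 0.3667, 0.14 m is 0.2333.

Emit:
steer_hand(ticks={"x": [0, 0, 0, 0, 0.0333, 0.1, 0.1667, 0.2333, 0.3, 0.3667], "y": [0, 0, 0, 0, 0.0117, 0.035, 0.0583, 0.0817, 0.105, 0.1283], "z": [-0.0167, -0.05, -0.1167, -0.1833, -0.2167, -0.2167, -0.2167, -0.2167, -0.2167, -0.2167], "yaw": [0, 0, 0, 0, 0, 0, 0, 0, 0, 0], "finger_gap": [0.01, 0.01, 0.01, 0.01, 0.01, 0.01, 0.01, 0.01, 0.01, 0.01]})

```text
t: 26.78
ee_pos: [0.5257, -0.0131, 0.1418]
eef_rot: [[-0.141, 0.99, 0.0], [0.99, 0.141, -0.0], [-0.0, 0.0, -1.0]]
ft_force: [-0.2, -0.2, -0.5]
grip_width: 0.0163
gripper_force: 39.0
```

Emit:
steer_hand(ticks={"x": [0.0667, 0.1167, 0.15, 0.1633, 0.1633, 0.1633, 0.1633, 0.1633, 0.1633, 0.1633], "y": [0.0233, 0.0417, 0.0517, 0.0567, 0.0567, 0.0567, 0.0567, 0.0567, 0.0567, 0.0567], "z": [0, 0, 0, 0, 0.0333, 0.0833, 0.1, 0.1, 0.1, 0.1], "yaw": [0, 0, 0, 0, 0, 0, 0, 0, 0, 0], "finger_gap": [0.01, 0.01, 0.01, 0.01, 0.01, 0.01, 0.01, 0.01, 0.01, 0.01]})

```text
t: 28.02
ee_pos: [0.5466, 0.0873, 0.0829]
eef_rot: [[-0.141, 0.99, 0.003], [0.99, 0.141, 0.0], [-0.0, 0.003, -1.0]]
ft_force: [0.5, 0.4, -0.1]
grip_width: 0.0168
gripper_force: 39.1
```

```bash
python3 -c "
from h import *
go([.5456,.0877,.0416]);cv2.imwrite('pics/hold_s.png',shot('scene'))"
```

```text
t 28.02 shift [ 0.0006 -0.001   0.0413] turn -0.0013 F [ 0.5  0.4 -0.1] w 0.0168
```

```bash
python3 -c "
from fit import *
im=cv2.imread('pics/hold_s.png');c=rim('scene',im,[.5460,.0875],.0345,.080)
c=rim('scene',im,[.5460,.0875],.033,.036)
u,v=pix('scene',[.546,.0875,.079]);u,v=int(round(u)),int(round(v));print(u,v,u-pix('scene',[.546,.0875,.079])[0]);g=im.max(2)
print(g[v-8:v+26,u-18:u+19])"
```

```text
scene 35 centre [0.5454 0.0864] resid mm [ 0.1 -0.  -0.2 -0.1  0.7  3.  -0.  -2.6 -3.4 -0.8 -0.6 -0.2 -0.6 -0.4
 -0.3 -1.1 -0.6 -0.6 -0.   0.8 -0.4 -0.8 -1.   0.1 -0.  -0.7 -0.8 -0.4
 -0.3  0.  -0.4 -1.  -0.6 -0.3  0.1]
[  0   5  10  14  20  25 100 105 110 115 119 125 130 135 140 145 265 270
 275 280 285 290 295 300 305 310 315 320 325 330 335 340 345 350 355]
scene 20 centre [0.5455 0.0892] resid mm [-0.2 -0.1  0.2  0.1  0.4  0.5  0.6  1.   5.2  3.4  1.8  0.5 -0.3 -0.4
 -0.5 -0.4 -0.7 -0.8 -0.7 -0.6]
[  0   5  10  14  20  25  29  35 300 305 310 315 320 325 330 335 340 345
 350 355]
303 184 0.26216319525940435
[[248 248 247 ... 247 248 248]
 [248 248 247 ... 249 247 247]
 [248 246 247 ... 247 248 248]
 ...
 [250 249 226 ... 231 157 101]
 [247 249 249 ... 233 158 103]
 [248 248 248 ... 229 142 103]]
```

Converted, 0.034 m is 0.0567, 0.001 m is 0.0017.

Emit:
steer_hand(ticks={"x": [0.0017, 0.0017, 0.0017, 0.0017, 0.0017, 0.0017, 0.0017], "y": [0, 0, 0, 0, 0, 0, 0], "z": [0.0167, 0.0333, 0.045, 0.0517, 0.0567, 0.0567, 0.0567], "yaw": [0, 0, 0, 0, 0, 0, 0], "finger_gap": [0.01, 0.01, 0.01, 0.01, 0.01, 0.01, 0.01]})

```text
t: 28.95
ee_pos: [0.5457, 0.0883, 0.0478]
eef_rot: [[-0.141, 0.99, 0.001], [0.99, 0.141, 0.0], [-0.0, 0.001, -1.0]]
ft_force: [0.1, 0.1, -0.6]
grip_width: 0.0165
gripper_force: 39.1
```

Emit:
steer_hand(ticks={"x": [0, 0, 0, 0, 0], "y": [0, 0, 0, 0, 0], "z": [0.0033, 0.0067, 0.01, 0.01, 0.01], "yaw": [0, 0, 0, 0, 0], "finger_gap": [0.01, 0.01, 0.01, 0.01, 0.01]})

```text
t: 29.58
ee_pos: [0.5454, 0.0884, 0.0417]
eef_rot: [[-0.142, 0.99, 0.0], [0.99, 0.142, -0.0], [-0.0, 0.0, -1.0]]
ft_force: [-0.4, -0.7, 1.5]
grip_width: 0.0164
gripper_force: 39.2
```

Converted, 0.001 m is 0.0017.

Emit:
steer_hand(ticks={"x": [0, 0, 0], "y": [0, 0, 0], "z": [0.0017, 0.0017, 0.0017], "yaw": [0, 0, 0], "finger_gap": [0.01, 0.01, 0.01]})

```text
t: 29.95
ee_pos: [0.5455, 0.0883, 0.0417]
eef_rot: [[-0.142, 0.99, 0.001], [0.99, 0.142, -0.0], [-0.0, 0.001, -1.0]]
ft_force: [-2.7, -0.1, 6.1]
grip_width: 0.0169
gripper_force: 39.8
```

Emit:
steer_hand(ticks={"x": [0, 0, 0, 0, 0, 0, 0], "y": [0, 0, 0, 0, 0, 0, 0], "z": [0, 0, 0, 0, -0.0333, -0.1, -0.1833], "yaw": [0, 0, 0, 0, 0, 0, 0], "finger_gap": [0.02, 0.035, 0.035, 0.035, 0.035, 0.035, 0.035]})

```text
t: 30.82
ee_pos: [0.5442, 0.0883, 0.1499]
eef_rot: [[-0.141, 0.99, -0.003], [0.99, 0.141, -0.0], [0.0, -0.003, -1.0]]
ft_force: [0.7, -0.3, 0.1]
grip_width: 0.0351
gripper_force: 0.0
```

Emit:
steer_hand(ticks={"x": [-0.0833, -0.1667, -0.25, -0.3333, -0.4167, -0.5, -0.5, -0.5], "y": [-0.0167, -0.05, -0.0833, -0.1167, -0.15, -0.1833, -0.1833, -0.1833], "z": [-0.0833, -0.0833, -0.0833, -0.0833, -0.0833, -0.0833, -0.0833, -0.0833], "yaw": [0, 0, 0, 0, 0, 0, 0, 0], "finger_gap": [0.035, 0.035, 0.035, 0.035, 0.035, 0.035, 0.035, 0.035]})

```text
t: 31.82
ee_pos: [0.4789, -0.224, 0.2003]
eef_rot: [[-0.141, 0.99, -0.0], [0.99, 0.141, 0.001], [0.001, 0.0, -1.0]]
ft_force: [0.1, -0.5, 0.4]
grip_width: 0.0352
gripper_force: 0.0
```

```bash
python3 -c "
from fit import *
a=shot('scene');b=shot('top');cv2.imwrite('pics/end_s.png',a);cv2.imwrite('pics/end_t.png',b)
for z in(.039,):
  rim('scene',a,[.5456,.088],.0345,z);rim('top',b,[.5456,.088],.0345,z)
# knob top/centroids
kt=pix('top',[.5456,.088,.065]);ks=pix('scene',[.5456,.088,.055]);print(kt,ks)
for n,im,(u,v) in(('top',b,kt),('scene',a,ks)):
  u,v=int(u),int(v);m=(im[v-9:v+10,u-9:u+10].max(2)<60).astype(np.uint8);k,l,st,c=cv2.connectedComponentsWithStats(m)
  for i in range(1,k):
    if st[i,4]>5: print(n,st[i],c[i]+[u-9,v-9])
f=cv2.imread('pics/top0.png')
for x0,y0,x1,y1 in((160,150,220,210),(130,200,230,255)):print('diff cone/measure',(cv2.absdiff(f,b)[y0:y1,x0:x1].max(2)>60).sum())
"
```

```text
scene 14 centre [0.5441 0.0853] resid mm [ 0.2  0.4 -0.7  0.7  1.2  0.2 -0.4 -0.5  2.2  1.2 -0.  -1.  -1.7 -1.6]
[ 14  20  35  40  45  80  85  90 300 305 310 315 320 340]
top 10 centre [0.5455 0.0947] resid mm [-1.3  0.2  1.6  1.   0.3 -1.8 -1.7 -1.4 -0.6  2. ]
[ 45  50 155 160 165 170 175 180 185 205]
(np.float64(304.0112410030845), np.float64(195.7640734386975)) (np.float64(302.64858017128546), np.float64(191.88021383819466))
scene [ 7  6  6 10 45] [302.4        192.68888889]
diff cone/measure 0
diff cone/measure 0
```

The lid met a hard stop at its seated height (TCP 41.7 mm, expected 41.6 mm), and the knob is upright where expected. The cone and tape measure are unchanged.

```bash
python3 -c "
from cell import manip
print(manip.job_done())"
```

```text
the job is handed in; nothing more can be done
None
```

I handed the job in at about 32 s: two bobbins are in the cup, the third is still in the magazine, and the cup is drawn out with its lid seated. It took three full strokes and one half stroke rather than two, because the second stroke dropped nothing after bobbin 2 hung up tilted in the tube.

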